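Latch the gem box in the jeweller's workshop

TASK

Latch the red-lidded gem box: take the brass latch plate by its black knob, tip it with the knob end up so that its long eye slips over the stud's wide T-shaped head, then lower it level and leave it lying flat on the lid around the stud, where the head keeps it from lifting off. Leave the silver-coloured latch plate where it lies.

Things in the scene. Friction and masses are not known exactly. Their poses are not given: they have to be found in the camera images.
- stud (a point): Foot of the steel stud, on the flat red lid (45 mm above the bench) of the fixed box; z up. Post 10 mm in diameter; on it a bar head 70 mm long (x, 35 each way), 16 wide (y), 8 thick, its underside 28 mm and top 36 mm above this point. Lid: x -62 to +132 mm, y -57 to +57 mm; +x points roughly away from the robot.
- brass_latch_knob (a point): Centre of the black upright knob (20 x 20 mm, the grip) on the loose brass plate (about 180 g). Plate underside 30 mm below this point, plate 5 mm thick, knob top 25 mm above. x runs along the plate from eye to knob, z up when flat. Knob is 95 mm along x from the eye's centre; the 36 mm wide tail ends 13 mm past it. Starts flat on the bench, knob end roughly away from the robot.
- brass_latch_eye (a point): Centre of the brass plate's oblong eye, mid-thickness, same axes. Opening 60 (x) x 36 mm (y), frame 12 mm wide. The head is longer than the eye: a level plate cannot pass. Knob end tipped up some 35 degrees, the eye's low (-x) end goes below the head's -x end and on towards the post, until 5 to 25 mm from the stud's axis; then the knob end comes down.
- steel_latch_knob (a point): Centre of the pale wooden knob of the other, silver-coloured plate: same outside sizes and axes, but its eye is only 26 x 26 mm and does not fit this stud; to be left alone. The two plates lie one on either side of the box; which is on which side varies.
There are look-alikes about, which are no part of the job. Of the things that look like the part that bears brass_latch_knob, take the one that is nearest to the robot's base at the start.

How it is judged:
At the end, for the whole second after the job is handed in: The brass plate lies still and level (within 7 degrees) on the red lid (its mid-thickness less than 9 mm above it), the stud's post inside its eye (eye's centre within 31 mm of the stud's axis, seen from above), let go; the silver-coloured plate has not moved over 40 mm (horizontal distance between brass_latch_eye and stud below 0.031 m and z of brass_latch_eye in the frame of stud between -0.002 and 0.009 m and angle between brass_latch_eye's own z axis and vertical below 0.12 rad and linear speed of brass_latch below 0.02 m/s); the robot touches nothing.
It fails at once if the silver-coloured latch plate is moved by more than 40 mm (distance of steel_latch_knob from where it was at the start of the episode above 0.04 m).
It also fails if it takes over 42 s, if anything falls off the work surface, if the arm or the gripper's body presses on something with over 40 N, if the wrist force passes 120 N, or if a joint passes its speed limit or range.

ROBOT

A 6-joint arm with a two-finger parallel gripper is mounted at the origin on the work surface. World frame = base frame: x ahead of the robot, y to its left, z up, the work surface at z = 0. Lengths are in m, angles in rad, forces in N, time in s.
With the tool pointing down it reaches from about 0.325 to 0.9 m from the base axis. Payload 6.1 kg.
Tool frame: the origin (TCP) lies at the very end of the fingers, on their centre line; the grasp point (between the pads) lies 19 mm behind it; z points along the fingers, y is the line along which they close (so a half turn about z gives the same grasp; the last joint's range is limited). The gripper opens to 85 mm and grips with 20 to 120 N. Pads are 22 mm wide; open, the fingers measure 114 mm over their backs; the gripper's body (76 mm by 85 mm) begins 54 mm behind the grasp point. The pads swing forward as they close: fully open they stand 13 mm farther back than shut.
Start: joints at [1.048, 0.22, 1.526, -0, 1.395, -0.126], TCP at [0.242, 0.576, 0.231] pointing down, gripper open.
Joint ranges: [-2.98, 2.98], [-0.91, 2.08], [0.09, 2.57], [-1.24, 4.39], [0.2, 2.65], [-2.68, 2.68]. Speed limits (rad/s): [2.57, 2.57, 3.01, 3.14, 3.14, 3.14].

INTERFACE

Orientations are given as a unit quaternion [x, y, z, w].
In Python, from rig import status, imaging, job gives the robot as it stands.
- The arm moves only by the tool drive_tool, never from a script. Its argument "steps" is a list of rows, each a list of 3 entries, a list of its own where there are three numbers: the shift along the tool's x, y, z in m, then the turn, a rotation vector about the tool's x, y, z in rad, then the opening, from -1 (shut) to 1 (fully open). In form: [[[tx, ty, tz], [ax, ay, az], grip], ...]. A call has 1 to 8 rows; each row shifts and turns the commanded pose from where the row before left it, along the tool's axes as they then stand; what a row does not reach is not made up. A row lasts 1/8 s, in which the tool goes at most 62.5 mm and 10.7 degrees, less where a joint would pass 70% of its speed; a pose out of reach is approached as far as the arm can. A call with a gripper value outside its range is refused whole. The fingers move at their own pace and stop on an object; "newtons" is the grip in N (left out, the last holds). Time passes only in rows, so rows that do not move let the fingers close. It gives the time, the measured TCP pose, the force, the opening and the grip force at its end, in the units of the state.
- status.read_state(): the state, without advancing time (a new reading comes with each control period).
- imaging.get_image(name): name is "side" or "top" or "wrist"; returns a dict with "pixels" (384x512x3 uint8, red, green, blue), "fx", "fy", "cx", "cy" (pixels), "rvec" (rotation vector, rad) and "tvec" (3), from world to camera coordinates, as OpenCV has them; the wrist camera has in their place "hand_eye" (4x4, takes a point from camera to tool coordinates, whose origin is the TCP and whose axes are the flange's). Camera axes: x right, y down, z forward; pixel columns grow to the right and rows downward; lengths in m; the calibration is good to about 2 mm. A picture is of the moment at which its call begins: read the wrist's pose just before it. There is no depth.
- job.hand_in(): hands the job in; it is judged then, once.
The state is a dict: "t": time; "joint_pos": joint angles; "qd": joint speeds; "joint_efforts": joint torques, N m; "eef_pos": TCP position; "tool_rot": TCP orientation; "contact_force": force on the tool from outside, world axes, zero at the start; "moment": the same for the moment, N m; "width": opening from 0.0 (shut) to 1.0 (fully open); "finger_force": force on a finger pad.
Only numpy, scipy, OpenCV 4.12 (cv2) and the standard library are available. Lean on these libraries where they do the work, as an engineer would, in place of code of your own. Each camera call takes 0.05 s, during which the arm holds its last target. There are 200 camera calls.

## Working session

There is one attempt and no reset: what is moved stays moved. The work goes in short steps, Python scripts to look and compute and a tool call to move; the robot and the scene stay as the last step left them, time stands still between calls to the robot, and variables do not carry over. Pictures are saved under pics/ and viewed, at most 10 in all, crops included, and the job is handed in when it is done.

Besides the shell and the picture viewer there is one more tool, called in YAML: its name, and indented under it one key for each argument. drive_tool: Moves the arm, as the interface text tells. Its arguments: {"type":"object","properties":{"steps":{"type":"array","items":{"type":"array"}},"newtons":{"type":"number"}},"required":["steps"]}

```bash
mkdir -p pics
cat > h.py <<'E'
import numpy as np, cv2
from scipy.spatial.transform import Rotation as R
from rig import status, imaging, job
def cam(n):
    im=imaging.get_image(n); return im
def ray(im,u,v):
    Rm=R.from_rotvec(im['rvec']).as_matrix(); c=-Rm.T@np.array(im['tvec'])
    d=Rm.T@np.array([(u-im['cx'])/im['fx'],(v-im['cy'])/im['fy'],1]); return c,d
def onz(im,u,v,z):
    c,d=ray(im,u,v); return c+d*(z-c[2])/d[2]
def proj(im,p):
    K=np.array([[im['fx'],0,im['cx']],[0,im['fy'],im['cy']],[0,0,1]])
    return cv2.projectPoints(np.array(p,float).reshape(-1,1,3),np.array(im['rvec'],float),np.array(im['tvec'],float),K,None)[0].reshape(-1,2)
def save(im,n):
    cv2.imwrite('pics/'+n,cv2.resize(im['pixels'][:,:,::-1],(800,600),interpolation=cv2.INTER_CUBIC))
E
python3 - <<'E'
from h import *
import pickle
for n in('top','side'):
    im=cam(n); save(im,n+'0.png'); pickle.dump(im,open(n+'0.pkl','wb'))
    c,d=ray(im,256,192); print(n,c,d)
print(status.read_state())
E
```

```text
top [0.40430307 0.02840481 0.88548399] [ 0.15857385  0.01945861 -0.98727964]
side [ 0.21230582 -0.64495149  0.52024388] [ 0.37429659  0.76301839 -0.52741364]
{'t': 0.1, 'joint_pos': array([ 1.04785695e+00,  2.21158390e-01,  1.52753659e+00,  3.21962323e-05,
        1.39470334e+00, -1.26139515e-01]), 'qd': array([-0.00122282, -0.0018255 , -0.00195825, -0.00093474,  0.00152617,
       -0.00042129]), 'joint_efforts': array([ 1.22039233e-03, -4.98241568e+01, -3.90547121e+01, -2.90517419e-04,
        5.53736594e-03, -2.86528177e-05]), 'eef_pos': array([0.24127596, 0.57594031, 0.23028064]), 'tool_rot': array([ 1.97103602e-01,  9.80382249e-01, -8.50650503e-04, -3.02908005e-04]), 'contact_force': array([-0.36962398, -0.61584886,  0.49703119]), 'moment': array([-0.00436687,  0.02900522, -0.00147277]), 'finger_force': 0.0, 'width': 0.9994865378918377}
```

View pics/top0.png

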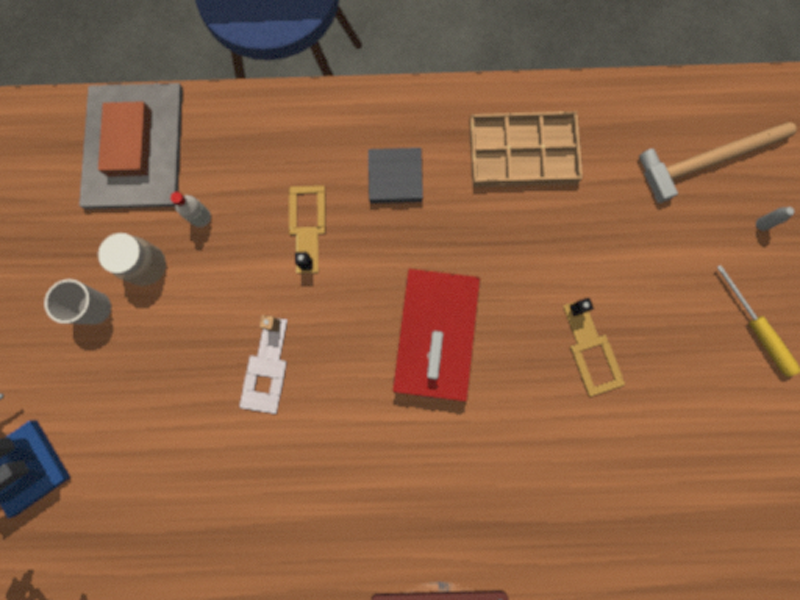

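View pics/side0.png

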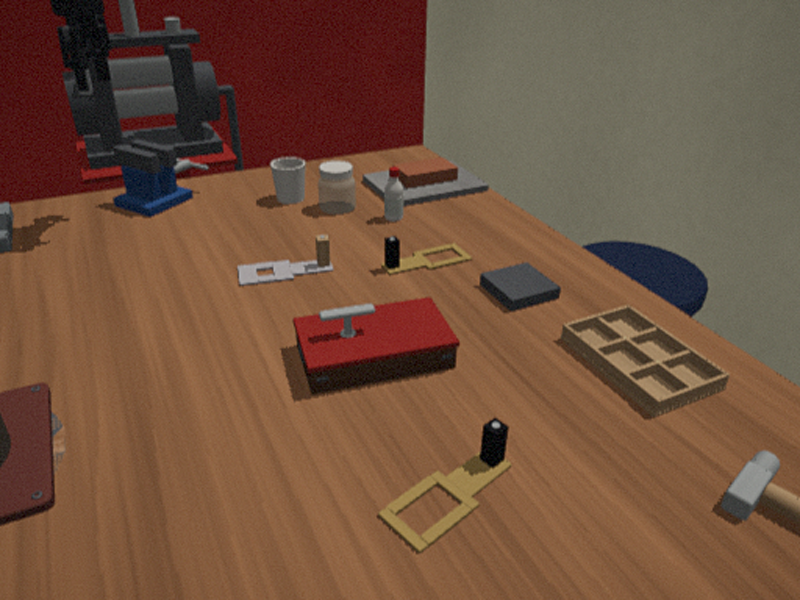

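The top view shows three plates: a brass one right of the box (eye about (597,365), black knob about (582,310)), a far brass look-alike at (306,210), and the silver one at (265,365). The T-head is at (435,355) on the red lid. The side view agrees; the right-hand brass plate is nearest to the base. Next I measure them.

Run:
```python
from h import *
import pickle
im=pickle.load(open('top0.pkl','rb'))
big=cv2.resize(im['pixels'],None,fx=4,fy=4,interpolation=cv2.INTER_CUBIC)
hsv=cv2.cvtColor(big,cv2.COLOR_RGB2HSV)
s=1.5625
def sub(p): return (np.array(p)+.5)/4-.5
def W(pts,z): return np.array([onz(im,*sub(p),z) for p in np.reshape(pts,(-1,2))])
# colours
for n,(u,v) in dict(brass=(577,350),brass2=(611,348),wood=(640,420),red=(440,300),head=(435,350),knob=(577,308)).items(): print(n,hsv[int(v/s*4),int(u/s*4)])
def show(m,z,area=300):
    cs,h=cv2.findContours(m,cv2.RETR_CCOMP,cv2.CHAIN_APPROX_NONE)
    for c,hh in zip(cs,h[0]):
        if cv2.contourArea(c)>area:
            w=W(c,z)[:,:2].astype(np.float32)*1000
            r=cv2.minAreaRect(w); print('hole' if hh[3]>=0 else 'outer',np.round(r[0],1),np.round(r[1],1),round(r[2],1), 'px',c.reshape(-1,2).mean(0)/4*s)
roi=np.zeros(hsv.shape[:2],np.uint8); roi[int(280/s*4):int(410/s*4),int(540/s*4):int(650/s*4)]=255
print('brass');show(cv2.inRange(hsv,(16,100,100),(35,255,255))&roi,.005)
print('knob');show(cv2.inRange(hsv,(0,0,0),(179,255,50))&roi,.055)
roi[:]=0;roi[int(250/s*4):int(420/s*4),int(380/s*4):int(500/s*4)]=255
print('red');show((cv2.inRange(hsv,(0,190,110),(5,255,255))|cv2.inRange(hsv,(174,190,110),(179,255,255)))&roi,.045)
print('head');show(cv2.inRange(hsv,(0,0,110),(179,70,255))&roi,.081)
print(status.read_state()['eef_pos'])
```

```text
brass [ 19 146 184]
brass2 [ 17 150 167]
wood [ 12 147 173]
red [  1 195 161]
head [ 25  15 184]
knob [114  61  21]
brass
outer [ 463.5 -256.6] [151.4  63.1] 16.7 px [589.8286563  348.10000483]
hole [ 432.2 -266.1] [60.9 35.7] 16.3 px [597.47650589 365.36882926]
knob
outer [ 519.5 -230.8] [16.9 30.8] 24.7 px [580.70935236 308.40975996]
red
outer [486.   -9.7] [110.4 190.9] 81.6 px [435.72454058 337.53738754]
hole [450.   -6.1] [98.5 40.7] 4.7 px [433.70361328 355.30862247]
head
outer [451.6  -3.3] [17.9 69.8] 81.4 px [434.93061823 355.16132671]
[0.24127596 0.57594031 0.23028064]
```

```bash
cat >> h.py <<'E'
def Rt(yaw,tilt=0):  # degrees; tool y along yaw, z down; tilt lifts the +y end
    a=np.radians(yaw); c,s=np.cos(a),np.sin(a)
    return R.from_matrix(np.array([[-s,c,0],[c,s,0],[0,0,-1.]]))*R.from_rotvec([-np.radians(tilt),0,0])
def plan(p,yaw,tilt=0):
    st=status.read_state(); T=R.from_quat(st['tool_rot'])
    rel=T.inv()*Rt(yaw,tilt)
    d=np.array(p)-st['eef_pos']
    print('t',round(st['t'],2),'pos',st['eef_pos'].round(4),'w',round(st['width'],3),'f',st['contact_force'].round(1),'q',st['joint_pos'].round(2))
    print('shift mm before turn',(T.inv().apply(d)*1000).round(1),'after turn',(Rt(yaw,tilt).inv().apply(d)*1000).round(1),'turn',rel.as_rotvec().round(4))
E
python3 -c "
from h import *
plan([.5233,-.2392,.16],16.5)"
```

```text
t 0.1 pos [0.2413 0.5759 0.2303] w 0.999 f [-0.4 -0.6  0.5] q [ 1.05  0.22  1.53  0.    1.39 -0.13]
shift mm before turn [-575.2 -642.7   71.3] after turn [-861.7   38.9   70.3] turn [-1.80e-03  6.00e-04  8.86e-01]
```

drive_tool:
  steps:
    - [[0, 0, 0], [0, 0, 0.177], 1]
    - [[0, 0, 0], [0, 0, 0.177], 1]
    - [[0, 0, 0], [0, 0, 0.177], 1]
    - [[0, 0, 0], [0, 0, 0.177], 1]
    - [[0, 0, 0], [0, 0, 0.177], 1]
    - [[-50, 2, 0], [0, 0, 0], 1]
  newtons: 100

```text
t: 0.85
eef_pos: [0.2608, 0.5183, 0.2296]
tool_rot: [0.597, 0.802, -0.001, -0.0]
contact_force: [1.6, -0.0, 0.8]
width: 1.002
finger_force: 0.0
```

The last row was in mm where metres were due. The per-row cap held it to 62 mm along the intended direction. From here I use metres.

drive_tool:
  steps:
    - [[-0.05, 0.0025, 0], [0, 0, 0], 1]
    - [[-0.05, 0.0025, 0], [0, 0, 0], 1]
    - [[-0.05, 0.0025, 0], [0, 0, 0], 1]
    - [[-0.05, 0.0025, 0], [0, 0, 0], 1]
    - [[-0.05, 0.0025, 0], [0, 0, 0], 1]
    - [[-0.05, 0.0025, 0], [0, 0, 0], 1]
    - [[-0.05, 0.0025, 0], [0, 0, 0], 1]
    - [[-0.05, 0.0025, 0], [0, 0, 0], 1]

```text
t: 1.85
eef_pos: [0.3949, 0.138, 0.2311]
tool_rot: [0.598, 0.802, 0.0, -0.0]
contact_force: [0.8, 1.0, -0.1]
width: 0.996
finger_force: 0.0
```

drive_tool:
  steps:
    - [[-0.05, 0.0025, 0], [0, 0, 0], 1]
    - [[-0.05, 0.0025, 0], [0, 0, 0], 1]
    - [[-0.05, 0.0025, 0], [0, 0, 0], 1]
    - [[-0.05, 0.0025, 0], [0, 0, 0], 1]
    - [[-0.05, 0.0025, 0], [0, 0, 0], 1]
    - [[-0.05, 0.0025, 0], [0, 0, 0], 1]
    - [[-0.05, 0.0025, 0], [0, 0, 0], 1]
    - [[0, 0, 0], [0, 0, 0], 1]

```text
t: 2.85
eef_pos: [0.5115, -0.1938, 0.2304]
tool_rot: [0.599, 0.8, -0.0, -0.0]
contact_force: [0.3, 1.8, 0.3]
width: 0.997
finger_force: 0.0
```

```bash
python3 -c "
from h import *
plan([.5233,-.2392,.09],16.5)
st=status.read_state();w=imaging.get_image('wrist');save(w,'w0.png')
H=np.array(w['hand_eye']);T=R.from_quat(st['tool_rot']).as_matrix()
M=T.T
# project expected knob top, eye centre
E=np.array([.4322,-.2661]);d=np.array([np.cos(np.radians(16.4)),np.sin(np.radians(16.4))])
for n,p in dict(knobtop=[*(E+95*d/1000),.055],eye=[*E,.005]).items():
    pt=T.T@(np.array(p)-st['eef_pos']); pc=np.linalg.inv(H)@np.r_[pt,1]
    print(n,(np.array([w['fx']*pc[0]/pc[2]+w['cx'],w['fy']*pc[1]/pc[2]+w['cy']])*1.5625).round(0))
"
```

```text
t 2.85 pos [ 0.5115 -0.1938  0.2304] w 0.997 f [0.3 1.8 0.3] q [-0.51  0.04  1.73 -0.    1.38 -0.79]
shift mm before turn [-46.9  -1.3 140.4] after turn [-46.9  -1.6 140.4] turn [-0.0011 -0.0003 -0.0027]
knobtop [396. 336.]
eye [271. 312.]
```

View pics/w0.png

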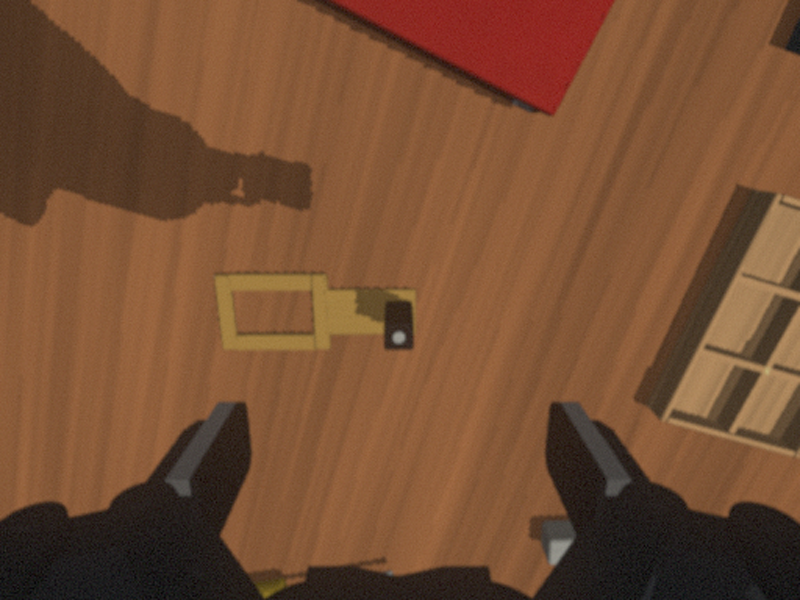

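The wrist view shows the knob top at (399,337) and the eye at about (273,312), both matching the prediction. I descend and grip.

drive_tool:
  steps:
    - [[-0.047, -0.0015, 0], [0, 0, -0.0025], 1]
    - [[0, 0, 0], [0, 0, 0], 1]
    - [[0, 0, 0.05], [0, 0, 0], 0.5]
    - [[0, 0, 0.05], [0, 0, 0], 0.5]
    - [[0, 0, 0.04], [0, 0, 0], 0.5]
    - [[0, 0, 0.04], [0, 0, 0], 0.5]
    - [[0, 0, 0.02], [0, 0, 0], 0.5]
    - [[0, 0, 0], [0, 0, 0], 0.5]

```text
t: 3.9
eef_pos: [0.5223, -0.2349, 0.0302]
tool_rot: [0.597, 0.803, -0.0, -0.002]
contact_force: [-0.2, -0.3, 0.2]
width: 0.752
finger_force: 0.0
```

```bash
python3 -c "
from h import *
plan([.5233,-.2392,.012],16.5)"
```

```text
t 3.9 pos [ 0.5223 -0.2349  0.0302] w 0.752 f [-0.2 -0.3  0.2] q [-0.56  0.33  1.8   0.    1.01 -0.85]
shift mm before turn [-4.5 -0.3 18.2] after turn [-4.4 -0.3 18.2] turn [-0.002  -0.0025  0.0043]
```

drive_tool:
  steps:
    - [[-0.0045, 0, 0.018], [0, 0, 0.004], 0.5]
    - [[0, 0, 0], [0, 0, 0], -1]
    - [[0, 0, 0], [0, 0, 0], -1]
    - [[0, 0, 0], [0, 0, 0], -1]
    - [[0, 0, 0], [0, 0, 0], -1]
    - [[0, 0, 0], [0, 0, 0], -1]
    - [[0, 0, 0], [0, 0, 0], -1]
    - [[0, 0, 0], [0, 0, 0], -1]

```text
t: 4.9
eef_pos: [0.5253, -0.2412, 0.0142]
tool_rot: [0.599, 0.801, 0.0, 0.001]
contact_force: [1.0, 0.3, 6.0]
width: 0.223
finger_force: 98.1
```

drive_tool:
  steps:
    - [[0, 0, -0.02], [0, 0, 0], -1]
    - [[0, 0, -0.04], [0, 0, 0], -1]
    - [[0, 0, -0.04], [0, 0, 0], -1]
    - [[0, 0, -0.04], [0, 0, 0], -1]
    - [[0, 0, -0.04], [0, 0, 0], -1]
    - [[0, 0, 0], [0, 0, 0], -1]

```text
t: 5.65
eef_pos: [0.5267, -0.2419, 0.1984]
tool_rot: [0.598, 0.801, 0.0, 0.004]
contact_force: [-0.0, -0.1, -2.2]
width: 0.222
finger_force: 97.9
```

```bash
python3 -c "
from h import *
plan([.4,-.0,.19],-8.5)
st=status.read_state();print(st['joint_pos'],st['finger_force'])
w=imaging.get_image('wrist');save(w,'w1.png')
"
```

```text
t 5.65 pos [ 0.5267 -0.2419  0.1984] w 0.222 f [-0.  -0.1 -2.2] q [-0.57  0.13  1.69  0.    1.31 -0.85]
shift mm before turn [268.  -52.9   6.5] after turn [ 220.5 -161.1    8.4] turn [0.0066 0.0048 0.436 ]
[-5.66602963e-01  1.31715059e-01  1.69016945e+00  6.86649866e-05
  1.31157051e+00 -8.54234840e-01] 97.93552279472351
```

View pics/w1.png

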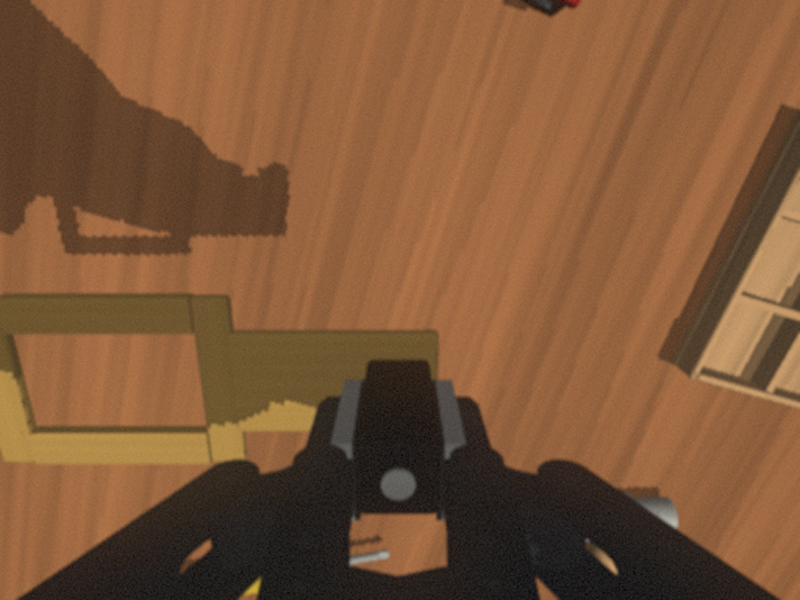

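The knob is held and the plate hangs level, with the eye's corners near (12,333), (196,333), (207,430) and (33,430). Now I measure the plate's pose in the hand and plan the approach.

```bash
cat >> h.py <<'E'
S=np.array([.4515,-.0035,.045]); SY=-8.5
OFF=np.array([0,-.095,.0117]) # eye centre (mid-thickness) in tool frame
def eyeplan(ex,ez,tilt,ey=0,yaw=SY):
    """TCP so that the eye centre is at (ex,ey,ez) mm in the stud frame"""
    e=S+R.from_euler('z',SY,degrees=True).apply(np.array([ex,ey,ez])/1000)
    p=e-Rt(yaw,tilt).apply(OFF); print('target',p.round(4)); plan(p,yaw,tilt)
def where():
    st=status.read_state();T=R.from_quat(st['tool_rot'])
    Q=R.from_euler('z',-SY,degrees=True)
    print('eye in stud frame mm',(Q.apply(st['eef_pos']+T.apply(OFF)-S)*1000).round(1),'plate axis',Q.apply(T.apply([0,1,0])).round(3))
def bar(xi,zl,tilt):
    """eye centre for the low bar's inner top edge at xi and lowest corner at height zl"""
    t=np.radians(tilt);c,s=np.cos(t),np.sin(t)
    # corners in plate frame rel. eye centre (x,z): inner top (-30,2.5); lowest outer bottom (-42,-2.5)
    return xi-(-30*c-2.5*s), zl-(-42*s-2.5*c)
E
python3 -c "
from h import *
w=imaging.get_image('wrist');H=np.array(w['hand_eye'])
for u,v in [(12,333),(196,333),(207,430),(33,430)]:
    d=H[:3,:3]@np.array([((u/1.5625)-w['cx'])/w['fx'],((v/1.5625)-w['cy'])/w['fy'],1]);o=H[:3,3]
    print(((o+d*(.0092-o[2])/d[2])*1000).round(1))
print(bar(-55,7,0),bar(-60,7,38),bar(-11,7,38))
ex,ez=bar(-60,7,38)
where()
eyeplan(-45,150,0)
"
```

```text
[  20.2 -122.8    9.2]
[ 20.2 -64.1   9.2]
[-15.1 -64.7   9.2]
[ -15.1 -123.9    9.2]
(np.float64(-25.0), np.float64(9.5)) (np.float64(-34.8205237034842), np.float64(34.827808847694456)) (np.float64(14.179476296515801), np.float64(34.827808847694456))
eye in stud frame mm [  21.1 -263.7  136.9] plate axis [0.906 0.422 0.   ]
target [ 0.501  -0.0109  0.2067]
t 5.75 pos [ 0.5245 -0.2405  0.1936] w 0.22 f [ 0.6  0.4 -1.9] q [-0.57  0.14  1.7   0.    1.31 -0.85]
shift mm before turn [226.9  42.6 -13.2] after turn [223.6 -57.2 -13.1] turn [3.000e-04 2.000e-04 4.359e-01]
```

```bash
sed -i 's/OFF=np.array(\[0,-.095,.0117\])/OFF=np.array([.0025,-.094,.0117])/' h.py; python3 -c "
from h import *
ex,ez=bar(-65,7,38)
eyeplan(ex,ez+70,38)
eyeplan(ex,ez+70,0)
"
```

```text
target [ 0.4779 -0.01    0.2169]
t 5.75 pos [ 0.5245 -0.2405  0.1936] w 0.22 f [ 0.6  0.4 -1.9] q [-0.57  0.14  1.7   0.    1.31 -0.85]
shift mm before turn [234.3  20.7 -23.4] after turn [221.1 -48.8 -67.7] turn [-0.6522 -0.1443  0.4198]
target [ 0.5047 -0.014   0.1615]
t 5.75 pos [ 0.5245 -0.2405  0.1936] w 0.22 f [ 0.6  0.4 -1.9] q [-0.57  0.14  1.7   0.    1.31 -0.85]
shift mm before turn [222.8  45.3  32. ] after turn [221.1 -53.   32.1] turn [3.000e-04 2.000e-04 4.359e-01]
```

drive_tool:
  steps:
    - [[0, 0, -0.02], [0, 0, 0.145], -1]
    - [[0, 0, -0.02], [0, 0, 0.145], -1]
    - [[0, 0, 0], [0, 0, 0.146], -1]
    - [[0.04, -0.016, 0], [0, 0, 0], -1]
    - [[0.045, -0.016, 0], [0, 0, 0], -1]
    - [[0.046, -0.016, 0], [0, 0, 0], -1]
    - [[0.045, -0.016, 0], [0, 0, 0], -1]
    - [[0.045, -0.016, 0], [0, 0, 0], -1]

```text
t: 6.75
eef_pos: [0.4764, -0.0087, 0.2311]
tool_rot: [0.758, 0.653, -0.001, -0.002]
contact_force: [1.6, -0.4, -1.2]
width: 0.22
finger_force: 98.0
```

drive_tool:
  steps:
    - [[0, 0, 0], [-0.11, 0, 0], -1]
    - [[0, 0, 0], [-0.11, 0, 0], -1]
    - [[0, 0, 0], [-0.11, 0, 0], -1]
    - [[0, 0, 0], [-0.11, 0, 0], -1]
    - [[0, 0, 0], [-0.11, 0, 0], -1]
    - [[0, 0, 0], [-0.113, 0, 0], -1]
    - [[0, 0, 0], [0, 0, 0], -1]
    - [[0, 0, 0], [0, 0, 0], -1]

```text
t: 7.75
eef_pos: [0.4782, -0.0104, 0.2331]
tool_rot: [0.717, 0.617, 0.212, 0.246]
contact_force: [0.4, -0.1, -0.7]
width: 0.225
finger_force: 98.2
```

```bash
python3 -c "
from h import *
where()
ex,ez=bar(-65,7,38)
eyeplan(ex,ez,38)
im=imaging.get_image('side');save(im,'s1.png');w=imaging.get_image('wrist');save(w,'w2.png')
"
```

```text
eye in stud frame mm [-39.6  -0.3 121.2] plate axis [ 0.789 -0.     0.614]
target [ 0.4779 -0.01    0.1469]
t 7.75 pos [ 0.4782 -0.0104  0.2331] w 0.225 f [ 0.4 -0.1 -0.7] q [-0.22 -0.72  2.42  0.06  0.78 -0.1 ]
shift mm before turn [  0.4 -53.2  67.8] after turn [  0.4 -53.4  67.7] turn [-0.0023  0.0002 -0.0003]
```

View pics/s1.png

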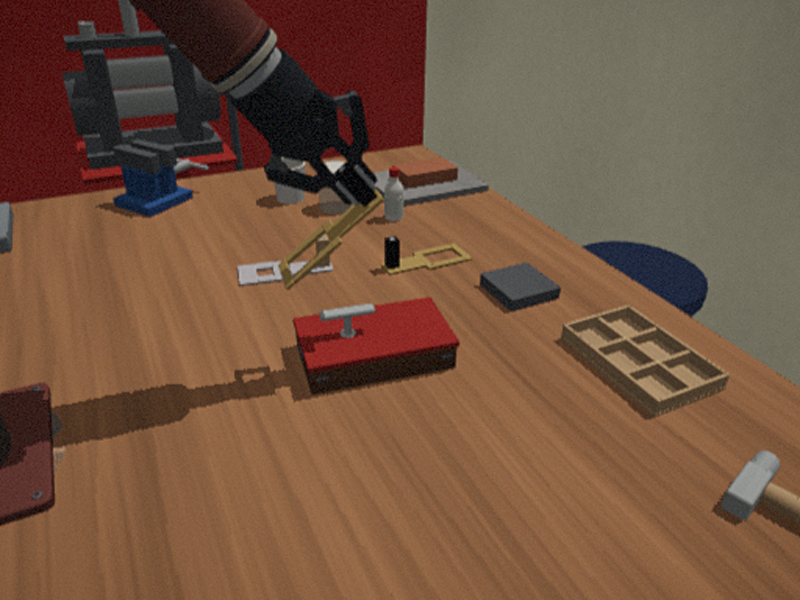

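The side view shows the plate tipped, its low end at about (288,280), hanging above and in front of the head at (347,312). I lower it now.

drive_tool:
  steps:
    - [[0, -0.013, 0.017], [0, 0, 0], -1]
    - [[0, -0.013, 0.017], [0, 0, 0], -1]
    - [[0, -0.013, 0.017], [0, 0, 0], -1]
    - [[0, -0.01, 0.012], [0, 0, 0], -1]
    - [[0, 0, 0], [0, 0, 0], -1]
    - [[0, 0, 0], [0, 0, 0], -1]

```text
t: 8.6
eef_pos: [0.4792, -0.0105, 0.1546]
tool_rot: [0.716, 0.617, 0.213, 0.247]
contact_force: [0.1, 1.1, -0.7]
width: 0.223
finger_force: 98.3
```

```bash
python3 -c "
from h import *
where()
ex,ez=bar(-65,7,38)
eyeplan(ex,ez,38)
im=imaging.get_image('side');im2=dict(im)
cv2.imwrite('pics/s2.png',cv2.resize(im['pixels'][100:250,130:330,::-1],(800,600),interpolation=cv2.INTER_CUBIC))
"
```

```text
eye in stud frame mm [-38.4  -0.3  42.5] plate axis [ 0.788 -0.     0.616]
target [ 0.4779 -0.01    0.1469]
t 8.6 pos [ 0.4792 -0.0105  0.1546] w 0.223 f [ 0.1  1.1 -0.7] q [-0.22 -0.6   2.51  0.08  0.57 -0.12]
shift mm before turn [ 0.3 -5.8  5.2] after turn [ 0.3 -5.8  5.2] turn [ 0.0003  0.0001 -0.    ]
```

View pics/s2.png

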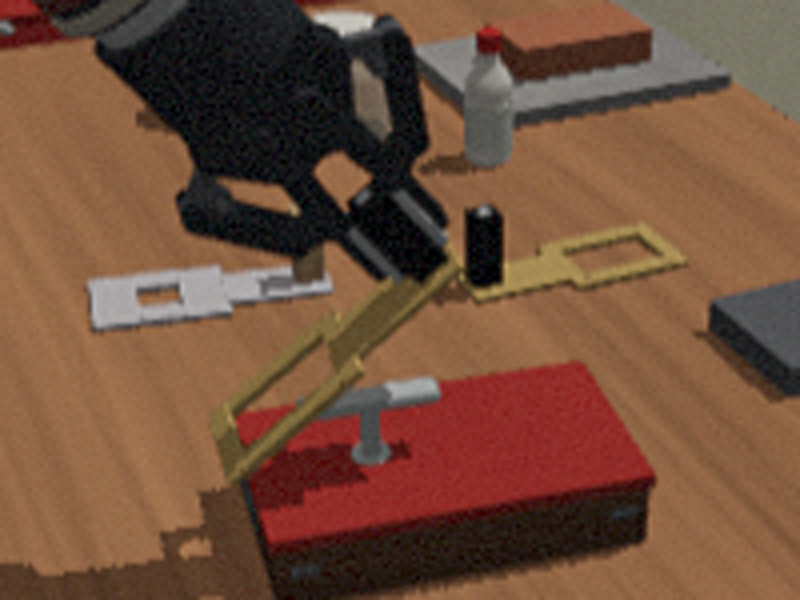

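The side view shows the low bar in front of the head, laterally centred, with the head's near end already showing through the eye. I lower it 7 mm more, then feed it forward under the head.

drive_tool:
  steps:
    - [[0, -0.0055, 0.005], [0, 0, 0], -1]
    - [[0, 0, 0], [0, 0, 0], -1]
    - [[0, 0.008, 0.006], [0, 0, 0], -1]
    - [[0, 0.008, 0.006], [0, 0, 0], -1]
    - [[0, 0.008, 0.006], [0, 0, 0], -1]
    - [[0, 0.008, 0.006], [0, 0, 0], -1]
    - [[0, 0, 0], [0, 0, 0], -1]

```text
t: 9.52
eef_pos: [0.5172, -0.0162, 0.1471]
tool_rot: [0.716, 0.617, 0.212, 0.247]
contact_force: [-0.9, 0.4, -1.7]
width: 0.221
finger_force: 98.3
```

```bash
python3 -c "
from h import *
where()
ex,ez=bar(-11,7,38)
eyeplan(ex,ez,38)
"
```

```text
eye in stud frame mm [-0.  -0.3 35.1] plate axis [ 0.788 -0.     0.615]
target [ 0.5313 -0.018   0.1469]
t 9.53 pos [ 0.5172 -0.0162  0.1471] w 0.221 f [-0.9  0.4 -1.7] q [-0.21 -0.43  2.43  0.08  0.48 -0.12]
shift mm before turn [ 0.3 11.1  8.9] after turn [ 0.3 11.1  8.9] turn [-0.0002  0.0001 -0.0001]
```

drive_tool:
  steps:
    - [[0, 0.0055, 0.0045], [0, 0, 0], -1]
    - [[0, 0.0055, 0.0045], [0, 0, 0], -1]
    - [[0, 0, 0], [0, 0, 0], -1]

```text
t: 9.9
eef_pos: [0.5312, -0.0183, 0.1468]
tool_rot: [0.716, 0.617, 0.212, 0.247]
contact_force: [-0.0, 0.3, -1.9]
width: 0.222
finger_force: 98.3
```

```bash
python3 -c "
from h import *
where()
T=R.from_quat(status.read_state()['tool_rot'])
# lowering: rows keep the bar's inner top edge at xi=-11 and lowest corner at zl
Q=R.from_euler('z',SY,degrees=True)
def tcp(t,zl,xi=-11):
    ex,ez=bar(xi,zl,t); return S+Q.apply(np.array([ex,0,ez])/1000)-Rt(SY,t).apply(OFF)
ts=[38,32,26,20,14,8,4,0]; zs=[7,6,5,4,4,3,2,1.5]
for i in range(7):
    print(ts[i+1],((Rt(SY,ts[i]).inv().apply(tcp(ts[i+1],zs[i+1])-tcp(ts[i],zs[i])))*1000).round(1),np.radians(ts[i]-ts[i+1]).round(3))
im=imaging.get_image('side')
cv2.imwrite('pics/s3.png',cv2.resize(im['pixels'][100:250,130:330,::-1],(800,600),interpolation=cv2.INTER_CUBIC))
print(status.read_state()['contact_force'])
"
```

```text
eye in stud frame mm [14.2 -0.3 34.7] plate axis [ 0.788 -0.     0.616]
32 [ 0.  -0.8 14.4] 0.105
26 [ 0.  -0.7 14.6] 0.105
20 [-0.  -0.6 14.8] 0.105
14 [-0.  -0.1 14. ] 0.105
8 [ 0.  -0.2 15.1] 0.105
4 [-0.   0.1 10.5] 0.07
0 [ 0.   0.2 10. ] 0.07
[-0.26656695  0.63531892 -1.83934109]
```

View pics/s3.png

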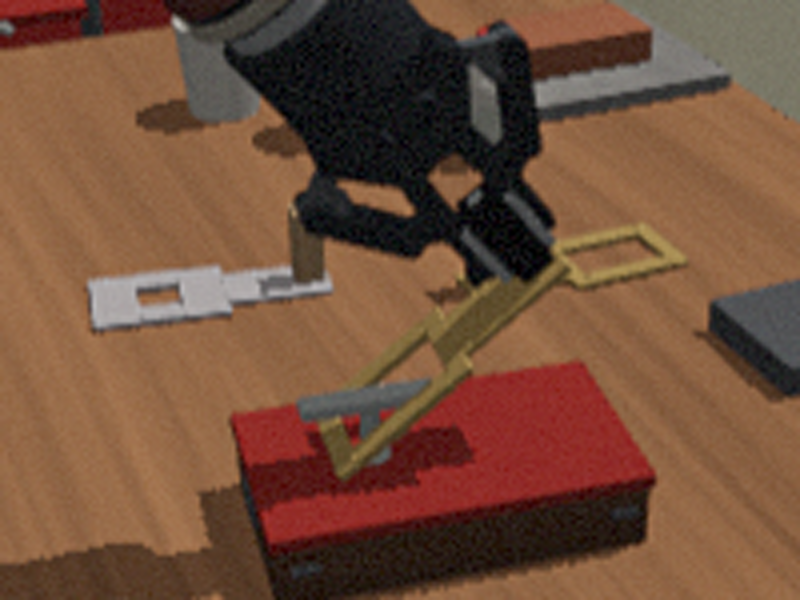

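The bar is now under the head and near the post, at about (340,445), and the head's near end sticks out above the bar. I tip the knob end down.

drive_tool:
  steps:
    - [[0, -0.001, 0.0145], [0.105, 0, 0], -1]
    - [[0, -0.0005, 0.0145], [0.105, 0, 0], -1]
    - [[0, -0.0005, 0.015], [0.105, 0, 0], -1]
    - [[0, 0, 0], [0, 0, 0], -1]

```text
t: 10.45
eef_pos: [0.553, -0.0216, 0.1078]
tool_rot: [0.746, 0.643, 0.113, 0.131]
contact_force: [-0.3, -0.1, -0.9]
width: 0.218
finger_force: 98.3
```

```bash
python3 -c "
from h import *
where(); print(status.read_state()['contact_force'])
ex,ez=bar(-11,4,20); eyeplan(ex,ez,20)
"
```

```text
eye in stud frame mm [18.6 -0.4 19.8] plate axis [ 0.94 -0.    0.34]
[-0.30900258 -0.11072877 -0.89211866]
target [ 0.5524 -0.0211  0.1089]
t 10.45 pos [ 0.553  -0.0216  0.1078] w 0.218 f [-0.3 -0.1 -0.9] q [-0.19 -0.07  2.12  0.02  0.74 -0.05]
shift mm before turn [ 0.4 -0.2 -1.3] after turn [ 0.4 -0.2 -1.3] turn [-0.0019  0.0001 -0.0002]
```

drive_tool:
  steps:
    - [[0, 0, 0.013], [0.105, 0, 0], -1]
    - [[0, 0, 0.015], [0.105, 0, 0], -1]
    - [[0, 0, 0.0105], [0.07, 0, 0], -1]
    - [[0, 0, 0.009], [0.068, 0, 0], -1]
    - [[0, 0, 0], [0, 0, 0], -1]
    - [[0, 0, 0], [0, 0, 0], -1]

```text
t: 11.2
eef_pos: [0.5616, -0.0226, 0.0625]
tool_rot: [0.758, 0.653, 0.001, 0.001]
contact_force: [-0.3, 0.7, -1.5]
width: 0.226
finger_force: 98.2
```

```bash
python3 -c "
from h import *
where(); print(status.read_state()['contact_force'])
ex,ez=bar(-11,.5,0); eyeplan(ex,ez,0)
im=imaging.get_image('side')
cv2.imwrite('pics/s4.png',cv2.resize(im['pixels'][100:250,130:330,::-1],(800,600),interpolation=cv2.INTER_CUBIC))
"
```

```text
eye in stud frame mm [17.7 -0.2  5.6] plate axis [1.    0.    0.002]
[-0.28357042  0.67736548 -1.49621712]
target [ 0.5629 -0.0227  0.0597]
t 11.2 pos [ 0.5616 -0.0226  0.0625] w 0.226 f [-0.3  0.7 -1.5] q [-0.18  0.25  1.83  0.    1.06 -0.03]
shift mm before turn [0.2 1.3 2.8] after turn [0.2 1.3 2.8] turn [ 0.0018 -0.0001  0.    ]
```

View pics/s4.png

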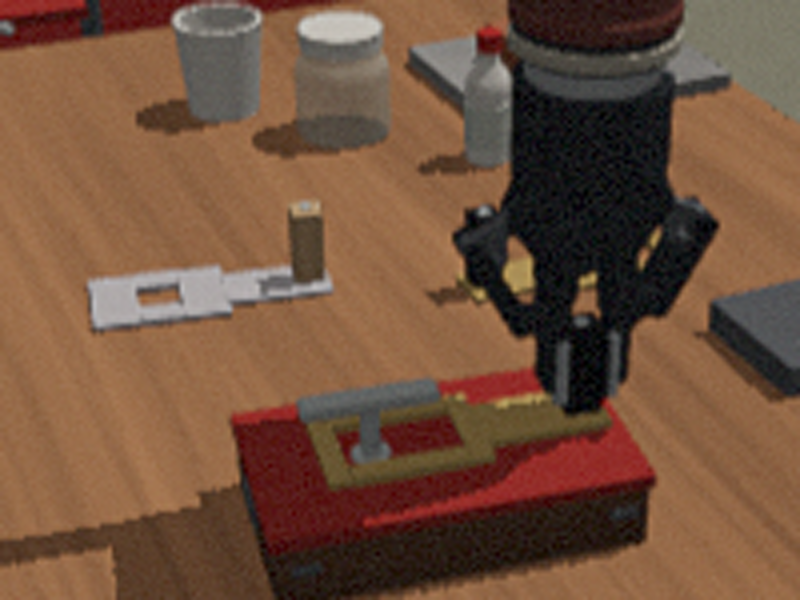

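The plate is level around the post, a few mm above the lid. I set it down.

drive_tool:
  steps:
    - [[0, 0, 0.0015], [0, 0, 0], -1]
    - [[0, 0, 0.0015], [0, 0, 0], -1]
    - [[0, 0, 0], [0, 0, 0], -1]

```text
t: 11.62
eef_pos: [0.5619, -0.0228, 0.0592]
tool_rot: [0.758, 0.653, 0.0, 0.0]
contact_force: [-0.6, 0.4, 0.5]
width: 0.217
finger_force: 98.5
```

drive_tool:
  steps:
    - [[0, 0, 0], [0, 0, 0], 0.2]
    - [[0, 0, 0], [0, 0, 0], 0.2]
    - [[0, 0, 0], [0, 0, 0], 0.2]
    - [[0, 0, -0.02], [0, 0, 0], 0.2]
    - [[0, 0, -0.04], [0, 0, 0], 0.2]
    - [[0, 0, -0.05], [0, 0, 0], 0.2]
    - [[0, 0, -0.05], [0, 0, 0], 0.2]
    - [[0, 0, 0], [0, 0, 0], 0.2]

```text
t: 12.62
eef_pos: [0.5654, -0.0234, 0.2266]
tool_rot: [0.758, 0.653, 0.004, 0.005]
contact_force: [0.9, -0.5, 0.2]
width: 0.599
finger_force: 0.0
```

```bash
python3 -c "
from h import *
s=status.read_state();print(s['eef_pos'],s['width'],s['contact_force'])
im=imaging.get_image('side')
cv2.imwrite('pics/s5.png',cv2.resize(im['pixels'][100:250,130:330,::-1],(800,600),interpolation=cv2.INTER_CUBIC))
"
```

```text
[ 0.56544184 -0.02341423  0.22659884] 0.5994459091837845 [ 0.93808806 -0.5131489   0.24597889]
```

View pics/s5.png

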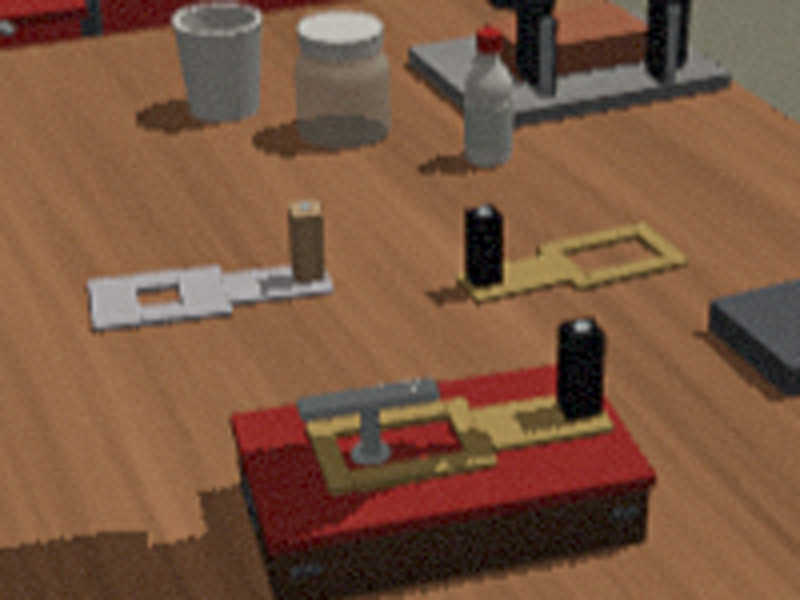

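The plate lies flat on the lid with the post inside its eye. It is released, and the silver plate hasn't moved.

```bash
python3 -c "
from rig import job
print(job.hand_in())"
```

```text
the job is handed in; nothing more can be done
None
```

The job is handed in at about 13 s of the 42 s limit (no verdict came back): in the last picture the brass plate lies flat on the red lid, released, with the stud's post inside its eye and under the T-head, and the silver-coloured plate looks unmoved.

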